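Close the slotted bracket over the lens

TASK

Close the holding bracket over the lens in the fixture: take the bracket by its upright tab, raise it enough to clear the short bolt, swing it about the tall bolt that runs through its hole, and lower it gently until its open slot sits over the short bolt and it lies flat on the plate. Leave the lens in its pocket, and let go of the bracket.

Things in the scene. Friction and masses are not known exactly. Their poses are not given: they have to be found in the camera images.
- bracket: Dark steel strap 5 mm thick, 44 wide, flat on the plate. Origin: centre of its 15 mm hole, underside; x along it to the slotted end, z up. Slot 22 wide from x=114 to the open end at 153; bolt belongs at x=130. Upright tab to grip: centre x=85, 30 long (x), 10 thick (y), top 35 above underside. 0.1-0.18 kg. Starts 40-70 deg counterclockwise (from above) of closed. The two-hole strap is a spare.
- pivot_bolt (a point): Foot of the tall fixed bolt (8 mm, hexagon head) through the bracket's hole, on the top face of the fixture: a fixed aluminium plate 200 x 160 x 16 mm, so 16 mm above the worktop. Its washer's underside is 45 mm above the plate: the bracket can rise 40 mm but not come off. Head top 55 mm above the plate. x axis points to the short bolt, z up.
- short_bolt (a point): Foot of the short fixed bolt, headless with a tapered tip, on the plate's top face, 130 mm from the pivot bolt along the plate's long side. 8 mm thick, stands 14 mm above the plate. Same axes as pivot_bolt.
- lens: Clear spectacle lens, about 56 x 61 x 5 mm, loose in a round pocket 69 mm across and 6 mm deep in the plate, midway between the two bolts; its top is 1 mm below the plate's face, so the bracket passes over it. Origin: centre of its underside.

How it is judged:
At the end, for the whole second after the job is handed in: The short bolt stands inside the bracket's slot (within 11 mm of its middle line, 14 mm lengthwise), the bracket lies flat on the plate (no more than 4 mm above it at the bolt, tilted under 3 degrees), released and at rest, and the lens lies in its pocket, moved under 20 mm (x of short_bolt in the frame of bracket between 0.116 and 0.144 m and y of short_bolt in the frame of bracket between -0.011 and 0.011 m and z of short_bolt in the frame of bracket above -0.004 m and angle between bracket's own z axis and vertical below 0.06 rad and linear speed of bracket below 0.02 m/s and distance of lens from where it was at the start of the episode below 0.02 m and z of lens in the frame of short_bolt below -0.002 m); the robot touches nothing.
It fails at once if the bracket is dropped or flung (faster than 0.5 m/s) (linear speed of bracket above 0.5 m/s).
It also fails if it takes over 38 s, if anything falls off the work surface, if the arm or the gripper's body presses on something with over 40 N, if the wrist force passes 120 N, or if a joint passes its speed limit or range.

ROBOT

A 7-joint arm with a two-finger parallel gripper is mounted at the origin on a cart in front of the work surface, level with it; the furniture and walls round the work are solid. World frame = base frame: x ahead of the robot, y to its left, z up, the work surface at z = 0. Lengths are in m, angles in rad, forces in N, time in s.
With the tool pointing down it reaches from about 0.4 to 0.85 m from the base axis. Payload 4.4 kg.
Tool frame: the origin (TCP) lies midway between the tips of the shut fingers; the grasp point (between the pads) lies 19 mm behind it (ctrl.pinch_z is the distance from the TCP to the grasp point, in m); x points along the fingers, y is the direction in which the jaws open and shut, and the axes are right-handed (so a half turn about x gives the same grasp; the last joint's range is limited). The gripper opens to 94 mm and grips with 3 to 60 N. Pads are 16 mm wide; open, the fingers measure 119 mm over their backs; the gripper's body (75 mm by 177 mm) begins 78 mm behind the grasp point.
Start: joints at [-1.318, 0.628, 0.038, 1.517, -0.027, 0.996, -0.02], TCP at [0.204, 0.617, 0.205] pointing down, gripper open.
Joint ranges: [-3.06, 3.06], [-0.37, 2.12], [-1.25, 1.32], [0.18, 2.47], [-1.1, 4.24], [0.23, 1.98], [-2.94, 2.94]. Speed limits (rad/s): [2.57, 2.57, 3.14, 3.14, 3.14, 3.14, 3.14].

INTERFACE

Orientations are given as a rotation vector (axis times angle).
In Python, from bench import ctrl gives the robot as it stands.
- The arm moves only by the shell command python3 -m crank 'ROWS' [FORCE]. ROWS is JSON, a list of rows, each a list of 5 numbers: the shift along the tool's x, y, z in cm, then the turn about the tool's x in rad, then the closure, from 0 (fully open) to 1 (shut). A call has 1 to 8 rows; each row is the pose to reach, as a shift and turn from the pose commanded when the call began, along the tool's axes at that moment; what a row does not reach only later rows make up. A row lasts 1/10 s, in which the tool goes at most 50 mm and 8.59 degrees, less where a joint would pass 70% of its speed; a pose out of reach is approached as far as the arm can. A call with a gripper value outside its range is refused whole. The fingers move at their own pace and stop on an object; FORCE is the grip in N (left out, the last holds). Time passes only in rows, so rows that repeat a pose let the fingers close. It gives the time, the measured TCP pose, the force and the opening at its end, in the units of the state.
- ctrl.get_obs(): the state, without advancing time (a new reading comes with each control period).
- ctrl.read_camera(name): name is "scene" or "top" or "wrist"; returns the picture (480x640x3 uint8, blue, green, red); there is no depth.
- ctrl.camera_params(name): a dict with "fx", "fy", "cx", "cy" (pixels), "R" (3x3) and "t" (3): a world point X has camera coordinates R X + t; the wrist camera has in their place "hand_eye" (4x4, takes a point from camera to tool coordinates, whose origin is the TCP and whose axes are the tool frame's). Camera axes: x right, y down, z forward; pixel columns grow to the right and rows downward; lengths in m; the calibration is good to about 2 mm. The wrist camera is an equidistant fisheye: a pixel r from the principal point sees the ray r / f radians off the axis. A picture is of the moment at which its call begins: read the wrist's pose just before it. camera_params takes no time and is no camera call.
- ctrl.close_job(): hands the job in, once; it reports no verdict.
The state is a dict: "clock": time; "qpos": joint angles; "joint_velocities": joint speeds; "joint_efforts": joint torques, N m; "ee_pos": TCP position; "ee_rot": TCP orientation; "ft_force": force on the tool from outside, world axes, zero at the start; "moment": the same for the moment, N m; "opening": opening from 0.0 (shut) to 1.0 (fully open).
Only numpy, scipy, OpenCV 4.12 (cv2) and the standard library are available. Lean on these libraries where they do the work, as an engineer would, in place of code of your own. Each camera call takes 0.05 s, during which the arm holds its last target.

## Working session

There is one attempt and no reset: what is moved stays moved. The work goes in short steps, Python scripts to look and compute and a shell command to move; the robot and the scene stay as the last step left them, time stands still between calls to the robot, and variables do not carry over. Pictures are saved under pics/ and viewed, and the job is handed in when it is done.

```bash
mkdir -p pics; ls; python3 - <<'E'
from bench import ctrl
import cv2
o=ctrl.get_obs();print({k:(o[k]) for k in('clock','ee_pos','ee_rot','opening','qpos')},ctrl.pinch_z)
for n in('top','scene','wrist'):
    cv2.imwrite(f'pics/{n}0.png',ctrl.read_camera(n)); print(n,ctrl.camera_params(n))
E
```

```text
pics
{'clock': 0.0, 'ee_pos': array([0.20349309, 0.61663554, 0.20456752]), 'ee_rot': array([ 0.24875283,  1.55655482, -0.25164459]), 'opening': 1.001274799067252, 'qpos': array([-1.31780149,  0.62933616,  0.03845142,  1.51834682, -0.02701317,
        0.99628311, -0.01998575])} 0.0188
top {'fx': 568.2951960062725, 'fy': 568.2951960062725, 'cx': 317.56663350997377, 'cy': 242.4977337781005, 'R': array([[-0.00361801, -0.99939252, -0.03466266],
       [-0.98863834,  0.00878361, -0.15005695],
       [ 0.15027026,  0.03372593, -0.98806954]]), 't': array([0.20310343, 0.53536883, 0.8313575 ])}
scene {'fx': 608.9181138031986, 'fy': 608.9181138031986, 'cx': 331.960896257491, 'cy': 234.15535647577587, 'R': array([[ 0.56943893, -0.821985  ,  0.00894258],
       [-0.53426021, -0.37833841, -0.7559273 ],
       [ 0.62474422,  0.42567677, -0.65459449]]), 't': array([-0.15993176,  0.38724187,  0.4465915 ])}
wrist {'fx': 371.64829954431775, 'fy': 371.64829954431775, 'cx': 319.5710034297036, 'cy': 232.24843417558372, 'hand_eye': array([[-8.51474352e-04, -2.80474491e-01,  9.59861102e-01,
        -1.79149550e-01],
       [ 9.99999631e-01, -3.45980914e-04,  7.85983738e-04,
        -1.39159690e-03],
       [ 1.11645232e-04,  9.59861417e-01,  2.80474683e-01,
        -8.29934769e-02],
       [ 0.00000000e+00,  0.00000000e+00,  0.00000000e+00,
         1.00000000e+00]])}
```

View pics/top0.png

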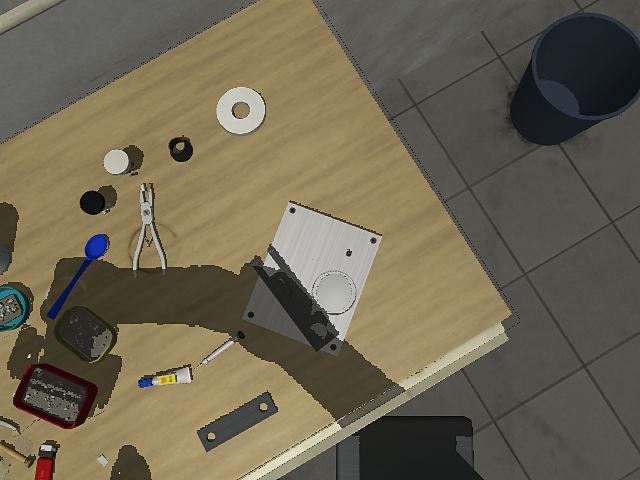

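View pics/scene0.png

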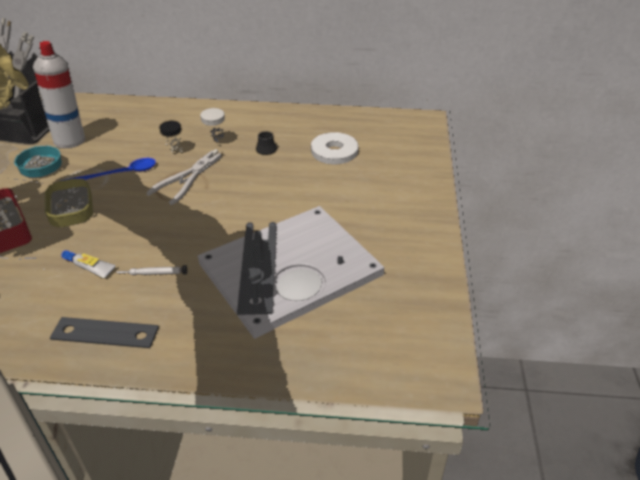

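View pics/wrist0.png

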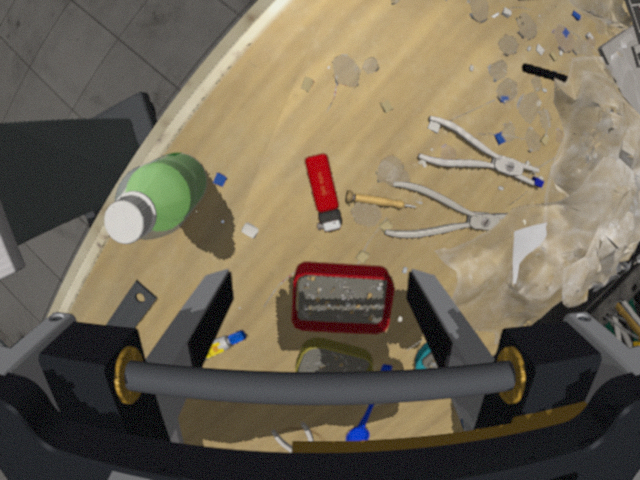

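The top view shows the plate with corners near (290,202), (382,236), (335,355) and (243,320). The short bolt is at about (348,252), the lens at about (334,293), and the bracket runs from the pivot at about (320,334) to a slotted end at about (262,260). I'll zoom in.

```bash
python3 - <<'E'
import cv2,numpy as np
a=cv2.imread('pics/top0.png')[190:370,220:400]
a=cv2.convertScaleAbs(cv2.resize(a,(800,800),interpolation=cv2.INTER_CUBIC)[:, :],alpha=1.0)
a=(255*(a/255.)**.5).astype('uint8')
cv2.imwrite('pics/topz.png',cv2.resize(a,(600,600)))
b=cv2.imread('pics/scene0.png')[200:340,190:390]
b=(255*(b/255.)**.5).astype('uint8')
cv2.imwrite('pics/scz.png',cv2.resize(b,(800,560),interpolation=cv2.INTER_CUBIC))
E
```

```text
(no output)
```

View pics/topz.png

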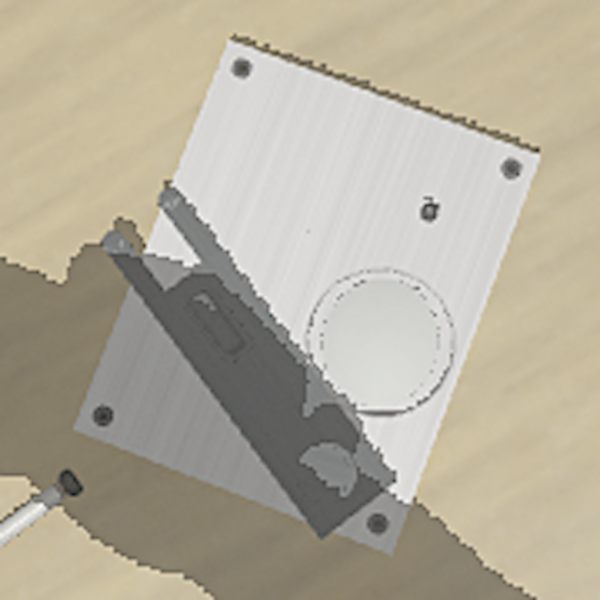

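View pics/scz.png

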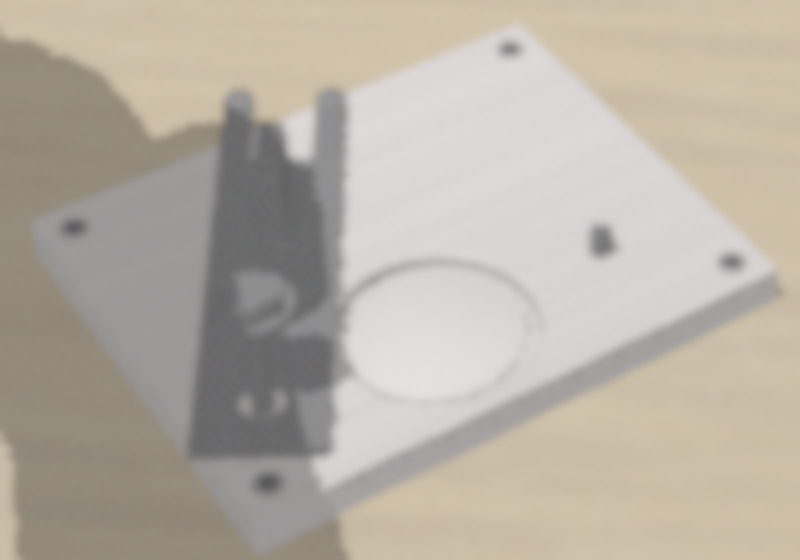

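In the zoom, the plate corners are at (230,37), (540,152), (393,553) and (75,430). The strap's prong tips are at (115,240) and (170,200), its pivot-end corners at (322,538) and (395,480), and the short bolt is at (429,212). The tab spans about (190,290) to (245,360).

```bash
cat >h.py <<'E'
from bench import ctrl
import numpy as np, cv2
from scipy.spatial.transform import Rotation as Ro
def ray(n,u,v,z):
    p=ctrl.camera_params(n);R=p['R'];c=-R.T@p['t']
    d=R.T@np.array([(u-p['cx'])/p['fx'],(v-p['cy'])/p['fy'],1]); return c+d*(z-c[2])/d[2]
def proj(n,X):
    p=ctrl.camera_params(n);q=p['R']@np.asarray(X)+p['t'];return p['fx']*q[0]/q[2]+p['cx'],p['fy']*q[1]/q[2]+p['cy']
E
python3 - <<'E'
from h import *
T=lambda x,y,z:ray('top',220+x*.3,190+y*.3,z)
S=lambda x,y,z:ray('scene',190+x*.25,200+y*.25,z)
np.set_printoptions(precision=4,suppress=True)
C=[T(*p,.016) for p in((230,37),(540,152),(393,553),(75,430))]
D=[S(*p,.016) for p in((520,25),(778,272),(258,553),(33,225))]
print(np.array(C),np.array(D),sep='\n')
for C in(C,D):
  ex=(C[0]-C[3]+C[1]-C[2]);print('yaw plate',np.degrees(np.arctan2(ex[1],ex[0])),np.linalg.norm(ex)/2,np.linalg.norm(C[0]-C[1]))
print('short',T(429,216,.016),S(600,255,.016))
for B in([T(115,240,.021),T(170,200,.021),T(395,480,.021),T(322,538,.021)],[S(240,92,.021),S(332,92,.021),S(332,455,.021),S(190,458,.021)]):
  B=np.array(B);d=(B[0]+B[1]-B[2]-B[3])/2;print(B,'len',np.linalg.norm(d),'yaw',np.degrees(np.arctan2(d[1],d[0])))
for s in (T(245,360,.051),T(185,285,.051)):print(s)
E
```

```text
[[0.6087 0.2465 0.016 ]
 [0.551  0.0984 0.016 ]
 [0.3638 0.17   0.016 ]
 [0.4208 0.3187 0.016 ]]
[[0.6059 0.2474 0.016 ]
 [0.5471 0.0986 0.016 ]
 [0.354  0.1633 0.016 ]
 [0.4196 0.3191 0.016 ]]
yaw plate -20.97492463198087 0.2008925840287795 0.1589621646006028
yaw plate -19.782426358561157 0.2016350574115314 0.1600096029237646
short [0.5208 0.1515 0.016 ] [0.5194 0.1521 0.016 ]
[[0.5099 0.3003 0.021 ]
 [0.5288 0.2743 0.021 ]
 [0.3972 0.1688 0.021 ]
 [0.3709 0.2026 0.021 ]] len 0.16918520245924884 yaw 36.90775750682253
[[0.5104 0.3035 0.021 ]
 [0.5296 0.2764 0.021 ]
 [0.3936 0.1667 0.021 ]
 [0.3676 0.2015 0.021 ]] len 0.1750109075343122 yaw 37.207694700270544
[0.4512 0.2361 0.051 ]
[0.4854 0.2636 0.051 ]
```

```bash
cat >>h.py <<'E'
np.set_printoptions(precision=4,suppress=True)
def st():
    o=ctrl.get_obs();R=Ro.from_rotvec(o['ee_rot']).as_matrix()
    print('t',o['clock'],'p',o['ee_pos'],'F',o['ft_force'],'M',o['moment'],'op',round(o['opening'],3)); print(R)
    print('yaw of tool y',np.degrees(np.arctan2(R[1,1],R[0,1])),'q',o['qpos'])
    return o,R
def go(target,yaw):
    o,R=st();s=R.T@(np.array(target)-o['ee_pos'])*100
    d=np.degrees(np.arctan2(R[1,1],R[0,1]))-yaw
    d=(d+90)%180-90
    print('shift cm',s,'turn rad',np.radians(d))
E
python3 - <<'E'
from h import *
go([.4675,.2495,.12],127)
E
```

```text
t 0.15 p [0.2036 0.6168 0.2048] F [ 1.6471  0.5443 -0.1803] M [ 0.0524  0.0417 -0.0199] op 1.002
[[-0.0004  0.3134  0.9496]
 [-0.0013  0.9496 -0.3134]
 [-1.     -0.0014  0.    ]]
yaw of tool y 71.73288632429991 q [-1.3178  0.6291  0.0385  1.5181 -0.027   0.9963 -0.02  ]
shift cm [  8.5175 -26.5941  36.5771] turn rad -0.9645931017149522
```

```bash
python3 -m crank '[[0,-1.5,2.0,-0.06,0],[0,-4,6,-0.15,0],[0,-7,10,-0.27,0],[0,-10,14,-0.39,0],[0,-13,18,-0.51,0],[0,-16,22,-0.63,0],[0,-18.5,25.5,-0.75,0],[0,-20,28,-0.8,0]]'; python3 - <<'E'
from h import *
go([.4675,.2495,.11],127)
E
```

```text
clock: 0.95
ee_pos: [0.4087, 0.3358, 0.2054]
ee_rot: [-0.379, 1.538, 0.376]
ft_force: [0.0, -0.3, 0.8]
opening: 0.997
t 0.95 p [0.4087 0.3358 0.2054] F [ 0.0347 -0.277   0.7993] M [ 0.0128  0.0649 -0.0201] op 0.997
[[ 0.0001 -0.4628  0.8865]
 [-0.0018  0.8865  0.4628]
 [-1.     -0.0016 -0.0007]]
yaw of tool y 117.5671315813188 q [-0.6203  0.4598 -0.1752  1.8501  0.1057  0.8418  1.2037]
shift cm [  9.5513 -10.3548   1.2237] turn rad -0.16463461181337785
```

```bash
python3 -m crank '[[0.5,-2.5,0.3,-0.05,0],[1.5,-5,0.6,-0.1,0],[3,-8,0.9,-0.165,0],[5,-10,1.2,-0.165,0],[7,-10.4,1.2,-0.165,0],[8.5,-10.4,1.2,-0.165,0],[8.5,-10.4,1.2,-0.165,0]]'; python3 - <<'E'
from h import *
go([.4675,.2495,.027],127)
cv2.imwrite('pics/w1.png',ctrl.read_camera('wrist'))
cv2.imwrite('pics/t1.png',ctrl.read_camera('top'))
o=ctrl.get_obs();p=ctrl.camera_params('wrist');R=Ro.from_rotvec(o['ee_rot']).as_matrix()
H=p['hand_eye']
def pr(X):
    t=R.T@(np.array(X)-o['ee_pos']);c=H[:3,:3].T@(t-H[:3,3]);th=np.arctan2(np.hypot(c[0],c[1]),c[2]);k=p['fx']*th/np.hypot(c[0],c[1]);return c[0]*k+p['cx'],c[1]*k+p['cy']
pv=np.array([.400,.1985,.016]);a=np.radians(37);e=np.array([np.cos(a),np.sin(a),0]);n=np.array([-e[1],e[0],0]);z=np.array([0,0,1])
im=cv2.imread('pics/w1.png')
P=lambda x,y,h:tuple(int(round(v)) for v in pr(pv+e*x+n*y+z*h))
for s in (-1,1):
  for x in(70,100): cv2.circle(im,P(x/1e3,s*.005,.035),2,(0,0,255),-1)
  for x in(-22,153): cv2.circle(im,P(x/1e3,s*.022,.005),2,(0,255,0),-1)
cv2.circle(im,P(0,0,.055),2,(255,0,0),-1)
cv2.circle(im,tuple(int(v) for v in pr([.520,.152,.030])),2,(255,0,255),-1)
cv2.imwrite('pics/w1o.png',im)
E
```

```text
clock: 1.65
ee_pos: [0.4644, 0.2517, 0.1186]
ee_rot: [-0.506, 1.515, 0.505]
ft_force: [-0.7, -0.1, 0.2]
opening: 1.0
t 1.65 p [0.4644 0.2517 0.1186] F [-0.7321 -0.0884  0.1941] M [0.0526 0.0532 0.0172] op 1.0
[[-0.0039 -0.6016  0.7988]
 [-0.0022  0.7988  0.6016]
 [-1.      0.0005 -0.0044]]
yaw of tool y 126.98695191270039 q [-0.4231  0.5835 -0.188   1.9349  0.1722  0.6429  1.497 ]
shift cm [ 9.1555 -0.3679  0.1596] turn rad -0.0002277320844658298
```

View pics/w1o.png

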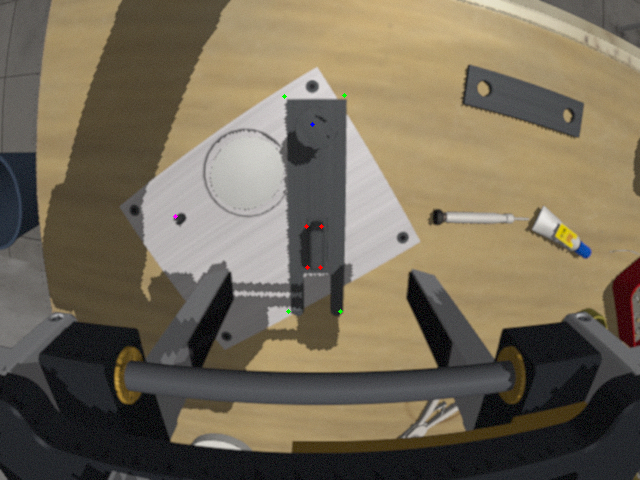

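The wrist overlay matches the picture to about 2 px. The tab is at about (316,247), the strap runs vertically, and the short bolt is at (180,218). I'll descend and grip.

```bash
python3 -m crank '[[2,-0.25,0.1,0,0],[4,-0.25,0.15,0,0],[6,-0.25,0.15,0,0],[7.5,-0.25,0.15,0,0],[8.5,-0.25,0.15,0,0],[9.1,-0.25,0.15,0,0],[9.1,-0.25,0.15,0,0],[9.1,-0.25,0.15,0,0]]'; python3 - <<'E'
from h import *
go([.4675,.2495,.027],127)
E
```

```text
clock: 2.55
ee_pos: [0.4688, 0.2522, 0.0301]
ee_rot: [-0.506, 1.51, 0.506]
ft_force: [-0.3, 0.5, -0.0]
opening: 1.001
t 2.55 p [0.4688 0.2522 0.0301] F [-0.3167  0.531  -0.0256] M [ 0.0345 -0.0347  0.005 ] op 1.001
[[ 0.0009 -0.6023  0.7983]
 [ 0.0006  0.7983  0.6023]
 [-1.     -0.0001  0.0011]]
yaw of tool y 127.03194583703524 q [-0.4545  0.7309 -0.1393  1.9813  0.2182  0.4423  1.4609]
shift cm [ 0.3074 -0.1399 -0.2711] turn rad 0.0005575600385704451
```

```bash
python3 -m crank '[[0.3,-0.05,-0.25,0,0],[0.3,-0.05,-0.25,0,0.5],[0.3,-0.05,-0.25,0,0.8],[0.3,-0.05,-0.25,0,0.85],[0.3,-0.05,-0.25,0,0.9],[0.3,-0.05,-0.25,0,0.95],[0.3,-0.05,-0.25,0,1],[0.3,-0.05,-0.25,0,1]]' 15;  python3 -m crank '[[0,0,0,0,1],[0,0,0,0,1],[0,0,0,0,1]]' 40; python3 - <<'E'
from h import *
go([.4675,.2495,.027],127)
E
```

```text
clock: 3.35
ee_pos: [0.4666, 0.25, 0.0264]
ee_rot: [-0.506, 1.511, 0.506]
ft_force: [0.3, 0.7, 0.4]
opening: 0.44
clock: 3.65
ee_pos: [0.4667, 0.2499, 0.0265]
ee_rot: [-0.506, 1.511, 0.506]
ft_force: [0.3, 0.3, 0.1]
opening: 0.187
t 3.65 p [0.4667 0.2499 0.0265] F [0.2949 0.2832 0.1135] M [0.1077 0.01   0.0001] op 0.187
[[-0.0001 -0.6021  0.7984]
 [-0.      0.7984  0.6021]
 [-1.      0.     -0.0001]]
yaw of tool y 127.02182701325262 q [-0.4546  0.7352 -0.1366  1.9896  0.2204  0.4308  1.4599]
shift cm [-0.0547 -0.0856  0.0402] turn rad 0.00038095324713463135
```

Still closing; 10 mm on the tab corresponds to an opening of about 0.106.

```bash
python3 -m crank '[[0,0,0,0,1],[0,0,0,0,1],[0,0,0,0,1],[0,0,0,0,1],[0,0,0,0,1]]' 40; python3 -m crank '[[-0.4,0,0,0,1],[-1.0,0,0,0,1],[-1.6,0,0,0,1],[-2.1,0,0,0,1],[-2.2,0,0,0,1],[-2.2,0,0,0,1],[-2.2,0,0,0,1]]'; python3 - <<'E'
from h import *
st()
for n in('wrist','scene'): cv2.imwrite(f'pics/{n}2.png',ctrl.read_camera(n))
b=cv2.imread('pics/scene2.png')[150:360,150:430]
b=(255*(b/255.)**.6).astype('uint8')
cv2.imwrite('pics/s2z.png',cv2.resize(b,(800,600),interpolation=cv2.INTER_CUBIC))
E
```

```text
clock: 4.15
ee_pos: [0.4667, 0.25, 0.0265]
ee_rot: [-0.506, 1.511, 0.506]
ft_force: [-0.3, 0.4, 0.2]
opening: 0.104
clock: 4.85
ee_pos: [0.4666, 0.2499, 0.0484]
ee_rot: [-0.506, 1.511, 0.506]
ft_force: [-0.1, -0.6, -1.2]
opening: 0.103
t 4.85 p [0.4666 0.2499 0.0484] F [-0.0771 -0.5712 -1.2471] M [ 0.0683 -0.0063  0.0482] op 0.103
[[-0.0002 -0.6021  0.7984]
 [-0.0001  0.7984  0.6021]
 [-1.      0.     -0.0002]]
yaw of tool y 127.01875152214389 q [-0.4449  0.697  -0.1506  1.9808  0.2106  0.4787  1.4687]
```

View pics/s2z.png

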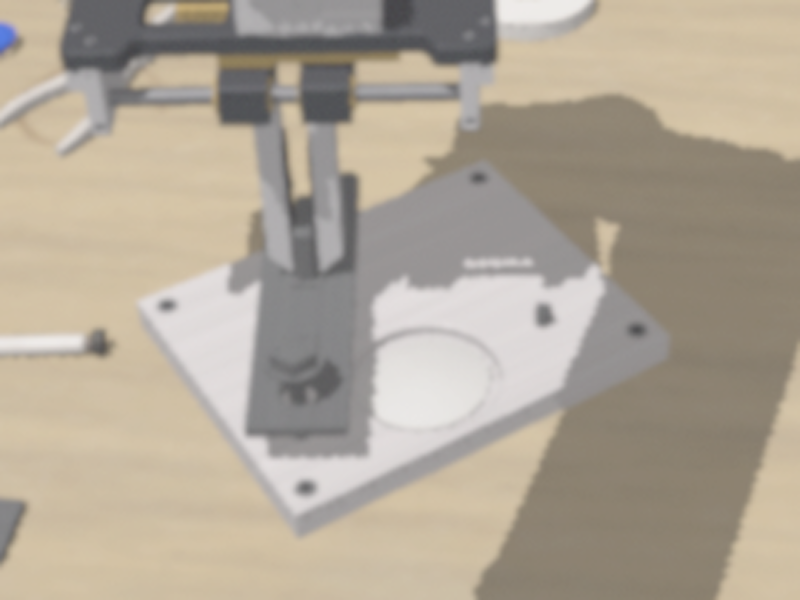

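View pics/wrist2.png

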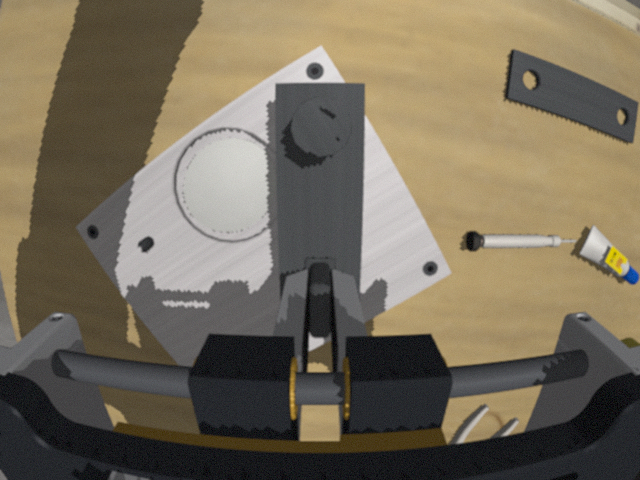

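Lifted level with the wrist force steady. The bolt head and the strap are both centred at column 319 of the wrist image. Now I'll swing about the pivot (r = 8.5 cm).

```bash
python3 -m crank '[[0,-0.34,-0.01,0.04,1],[0,-0.85,-0.04,0.1,1],[0,-1.44,-0.12,0.17,1],[0,-2.02,-0.24,0.24,1],[0,-2.59,-0.40,0.31,1],[0,-3.15,-0.61,0.38,1],[0,-3.70,-0.85,0.45,1],[0,-4.08,-1.04,0.5,1]]'; python3 -c "from h import *;st()"
```

```text
clock: 5.75
ee_pos: [0.4831, 0.2104, 0.0483]
ee_rot: [-0.112, 1.568, 0.111]
ft_force: [-0.5, -0.2, -0.7]
opening: 0.109
t 5.75 p [0.4831 0.2104 0.0483] F [-0.5322 -0.2408 -0.726 ] M [ 0.0484 -0.0074  0.0146] op 0.109
[[-0.0001 -0.1413  0.99  ]
 [-0.0004  0.99    0.1413]
 [-1.     -0.0004 -0.0002]]
yaw of tool y 98.12587045694501 q [-0.4441  0.6921 -0.0303  1.9893  0.0442  0.461   1.2055]
```

```bash
python3 -m crank '[[0,-0.51,-0.02,0.06,1],[0,-1.02,-0.06,0.12,1],[0,-1.60,-0.15,0.19,1],[0,-2.18,-0.28,0.26,1],[0,-2.75,-0.46,0.33,1],[0,-3.31,-0.67,0.4,1],[0,-3.70,-0.85,0.45,1],[0,-3.70,-0.85,0.45,1]]'; python3 - <<'E'
from h import *
o,R=st()
for n in('wrist','scene','top'): cv2.imwrite(f'pics/{n}3.png',ctrl.read_camera(n))
b=cv2.imread('pics/scene3.png')[150:360,150:430]
b=(255*(b/255.)**.6).astype('uint8')
cv2.imwrite('pics/s3z.png',cv2.resize(b,(800,600),interpolation=cv2.INTER_CUBIC))
E
```

```text
clock: 6.55
ee_pos: [0.4797, 0.1726, 0.0484]
ee_rot: [0.239, 1.558, -0.24]
ft_force: [0.1, 0.6, -1.8]
opening: 0.104
t 6.55 p [0.4797 0.1726 0.0484] F [ 0.0527  0.6477 -1.8456] M [-0.0274  0.0099  0.0756] op 0.104
[[-0.0005  0.3008  0.9537]
 [-0.0006  0.9537 -0.3008]
 [-1.     -0.0007 -0.0002]]
yaw of tool y 72.49522125553744 q [-0.4496  0.6798  0.073   2.0371 -0.1095  0.4289  0.9722]
```

View pics/s3z.png

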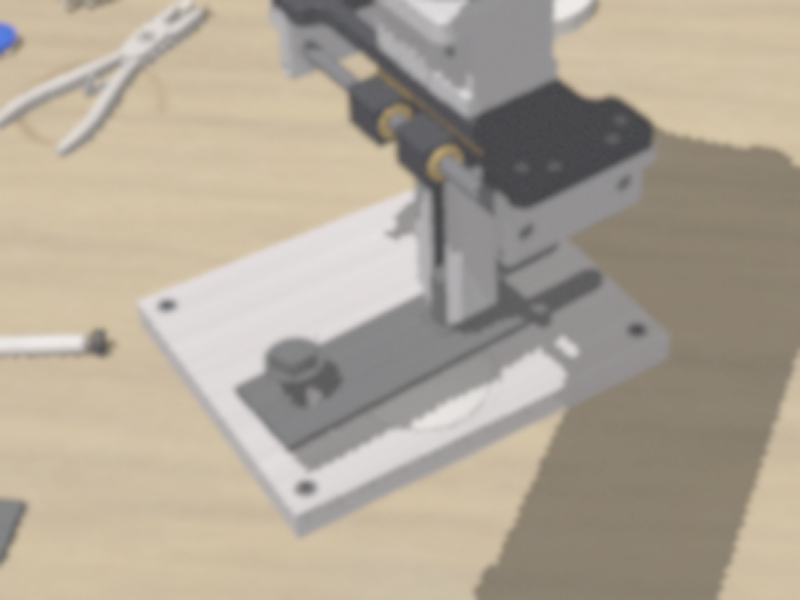

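View pics/wrist3.png

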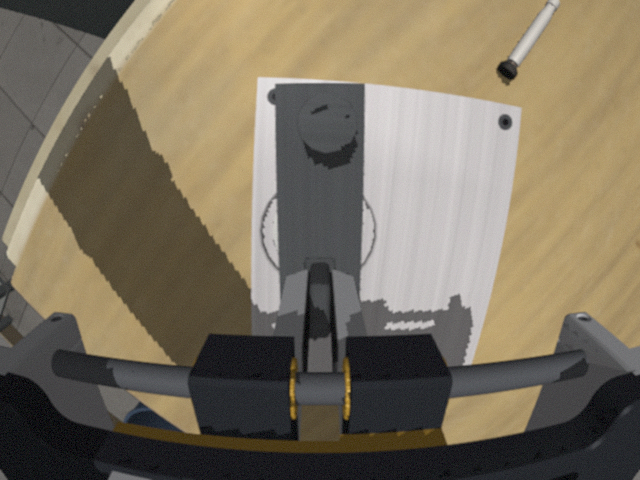

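The bolt head is now at (328,125), about 9 px right of the strap centre at 319. That suggests the strap is a few mm to the side of the bolt, so I'll measure it.

```bash
cat >>h.py <<'E'
def wray(pos,R,u,v,z):
    p=ctrl.camera_params('wrist');H=p['hand_eye'];a=np.array([u-p['cx'],v-p['cy']])/p['fx'];th=np.linalg.norm(a)
    d=np.append(a/th*np.sin(th),np.cos(th));c=np.array(pos)+R@H[:3,3];d=R@H[:3,:3]@d
    return c+d*(z-c[2])/d[2]
def Rd(yaw):
    y=np.radians(yaw);Y=np.array([np.cos(y),np.sin(y),0]);X=np.array([0,0,-1.]);return np.column_stack([X,Y,np.cross(X,Y)])
E
python3 - <<'E'
from h import *
p1=[.4644,.2517,.1186],Rd(126.99);p2=[.4666,.2499,.0484],Rd(127.02);p3=[.4797,.1726,.0484],Rd(72.5)
R1=p1[1]
print('head top',wray(*p2,320,124,.071),wray(*p3,328,122,.071))
print('short tip',wray(*p1,178,216,.030),wray(*p2,145,241,.030),'base',wray(*p1,182,222,.016))
for n,p,pts in(('w1',p1,((312,86),(135,210),(403,237),(227,336))),('w2',p2,((315,70),(92,232),(430,268))),('w3',p3,((273,97),(505,122)))):
    print(n,np.array([wray(*p,*q,.016) for q in pts])[:,:2])
# top-view screws
T=lambda x,y,z:ray('top',220+x*.3,190+y*.3,z)
print('top screws',np.array([T(*q,.016) for q in((377,523),(511,167),(103,415),(241,67))])[:,:2])
E
```

```text
head top [0.4001 0.1984 0.071 ] [0.3994 0.2003 0.071 ]
short tip [0.5171 0.1519 0.03  ] [0.5149 0.153  0.03  ] base [0.5255 0.1549 0.016 ]
w1 [[0.3775 0.1778]
 [0.5428 0.1138]
 [0.4273 0.3065]
 [0.5932 0.2423]]
w2 [[0.3766 0.1774]
 [0.5433 0.1125]
 [0.4272 0.306 ]]
w3 [[0.3758 0.1767]
 [0.4263 0.3069]]
top screws [[0.3775 0.1773]
 [0.5439 0.1123]
 [0.4277 0.3056]
 [0.5939 0.2411]]
```

```bash
python3 -c "
from h import *
go([.4785,.1685,.0484],68.8)"
```

```text
t 6.7 p [0.48   0.1737 0.0485] F [ 0.2679  0.5224 -1.5595] M [-0.0358 -0.0763 -0.0239] op 0.103
[[ 0.0001  0.2982  0.9545]
 [ 0.0003  0.9545 -0.2982]
 [-1.      0.0004  0.    ]]
yaw of tool y 72.65172450783403 q [-0.4498  0.68    0.0716  2.036  -0.109   0.4289  0.973 ]
shift cm [ 0.0052 -0.5387  0.0088] turn rad 0.06722527454146204
```

Fine alignment, then a gentle lowering (2.2 cm lift to undo; I'll go most of the way first and check).

```bash
python3 -m crank '[[0,-0.27,0,0.035,1],[0,-0.54,0,0.067,1],[0,-0.54,0,0.067,1],[0,-0.54,0,0.067,1]]'; python3 - <<'E'
from h import *
o,R=st();go([.4785,.1685,.0484],68.8)
for n in('wrist','scene'): cv2.imwrite(f'pics/{n}4.png',ctrl.read_camera(n))
b=cv2.imread('pics/scene4.png')[200:340,220:400]
b=(255*(b/255.)**.6).astype('uint8')
cv2.imwrite('pics/s4z.png',cv2.resize(b,(770,600),interpolation=cv2.INTER_CUBIC))
E
```

```text
clock: 7.1
ee_pos: [0.4783, 0.1681, 0.0485]
ee_rot: [0.291, 1.551, -0.291]
ft_force: [0.5, -0.3, -0.9]
opening: 0.102
t 7.1 p [0.4783 0.1681 0.0485] F [ 0.4811 -0.3143 -0.8797] M [-0.0459 -0.0178 -0.0447] op 0.102
[[-0.      0.3624  0.932 ]
 [-0.      0.932  -0.3624]
 [-1.     -0.      0.    ]]
yaw of tool y 68.75366117735241 q [-0.4517  0.6779  0.0871  2.0454 -0.1331  0.4235  0.9376]
t 7.1 p [0.4783 0.1681 0.0485] F [ 0.4811 -0.3143 -0.8797] M [-0.0459 -0.0178 -0.0447] op 0.102
[[-0.      0.3624  0.932 ]
 [-0.      0.932  -0.3624]
 [-1.     -0.      0.    ]]
yaw of tool y 68.75366117735241 q [-0.4517  0.6779  0.0871  2.0454 -0.1331  0.4235  0.9376]
shift cm [0.007  0.0464 0.0039] turn rad -0.0008087650266980614
```

View pics/s4z.png

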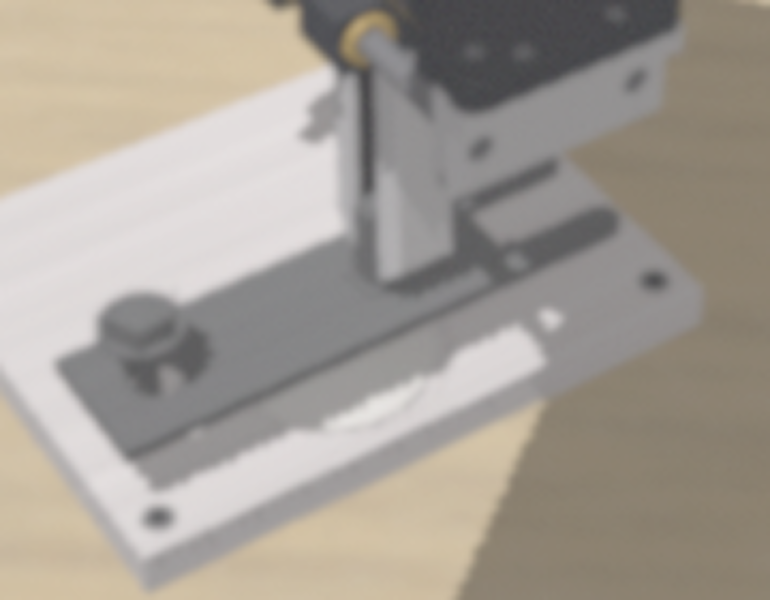

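View pics/wrist4.png

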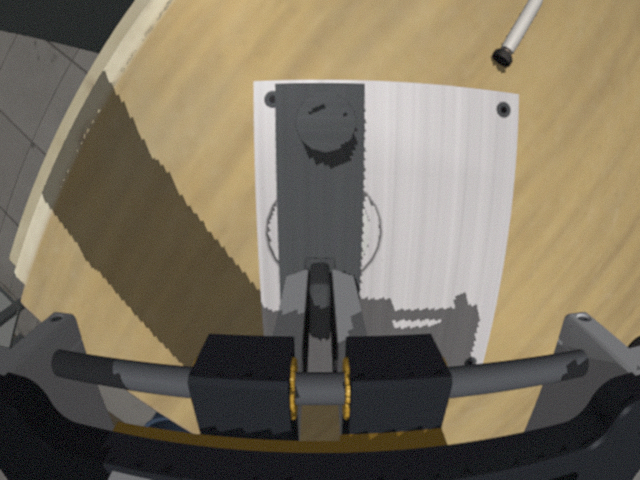

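```bash
python3 - <<'E'
from h import *
o,R=st();b=cv2.imread('pics/scene4.png')
b=(255*(b/255.)**.6).astype('uint8')
K=6;c=b[220:310,310:430];c=cv2.resize(c,None,fx=K,fy=K,interpolation=cv2.INTER_CUBIC)
tc=o['ee_pos'];e=R[:,2];n=-R[:,1]*-1
P=lambda X:tuple(int(round((a-d+.5)*K)) for a,d in zip(proj('scene',X),(310,220)))
base=tc-e*.085;base[2]=.0485-.0265+.016
z=np.array([0,0,1])
for y in(-.022,-.011,.011,.022):
    cv2.line(c,P(base+e*.114+n*y+z*.005),P(base+e*.153+n*y+z*.005),(0,0,255),1)
S=np.array([.520,.152,.016])
for h in(0,.014):cv2.circle(c,P(S+z*h),4,(255,0,255),1)
cv2.imwrite('pics/s4o.png',c)
E
```

```text
t 7.2 p [0.4784 0.1682 0.0485] F [-0.1664 -0.3947 -0.6751] M [-0.0565  0.0133 -0.0217] op 0.107
[[ 0.      0.3622  0.9321]
 [ 0.0001  0.9321 -0.3622]
 [-1.      0.0001 -0.    ]]
yaw of tool y 68.76591578781594 q [-0.4517  0.6779  0.0869  2.0452 -0.133   0.4235  0.9376]
```

View pics/s4o.png

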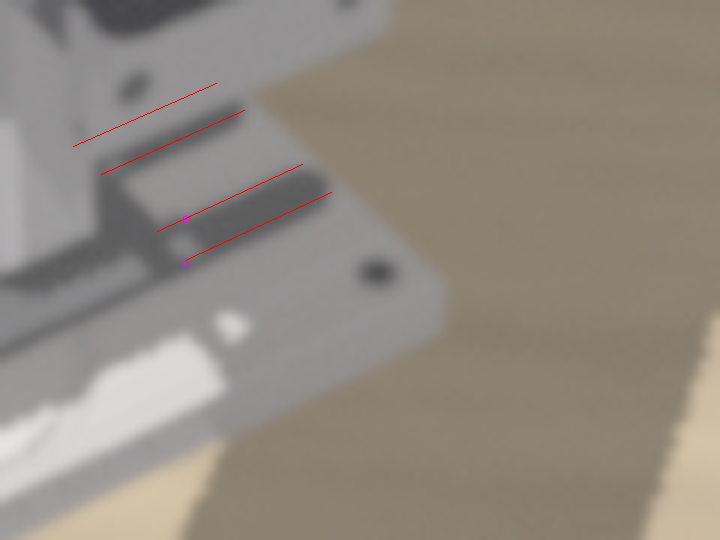

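The strap sits about 1–2 mm to the near side of the bolt line. I'll shift +0.15 cm in y and lower slowly.

```bash
python3 -m crank '[[0.2,0.15,0,0,1],[0.4,0.15,0,0,1],[0.6,0.15,0,0,1],[0.8,0.15,0,0,1],[1.0,0.15,0,0,1],[1.2,0.15,0,0,1],[1.4,0.15,0,0,1],[1.4,0.15,0,0,1]]'; python3 -m crank '[[0.15,0,0,0,1],[0.3,0,0,0,1],[0.45,0,0,0,1],[0.6,0,0,0,1],[0.7,0,0,0,1],[0.75,0,0,0,1],[0.75,0,0,0,1]]'; python3 - <<'E'
from h import *
o,R=st()
for n in('wrist','scene'): cv2.imwrite(f'pics/{n}5.png',ctrl.read_camera(n))
b=cv2.imread('pics/scene5.png')[200:340,220:400]
b=(255*(b/255.)**.6).astype('uint8')
cv2.imwrite('pics/s5z.png',cv2.resize(b,(770,600),interpolation=cv2.INTER_CUBIC))
E
```

```text
clock: 8.0
ee_pos: [0.4786, 0.1695, 0.0342]
ee_rot: [0.291, 1.552, -0.291]
ft_force: [-0.1, 0.0, -1.0]
opening: 0.102
clock: 8.7
ee_pos: [0.4788, 0.1695, 0.0269]
ee_rot: [0.291, 1.551, -0.291]
ft_force: [0.1, 0.1, -1.7]
opening: 0.103
t 8.7 p [0.4788 0.1695 0.0269] F [ 0.126   0.1052 -1.7087] M [-0.0259 -0.054  -0.0084] op 0.103
[[-0.0001  0.3624  0.932 ]
 [ 0.      0.932  -0.3624]
 [-1.     -0.     -0.0001]]
yaw of tool y 68.75274619313925 q [-0.447   0.7184  0.0772  2.0513 -0.1385  0.3768  0.9401]
```

View pics/s5z.png

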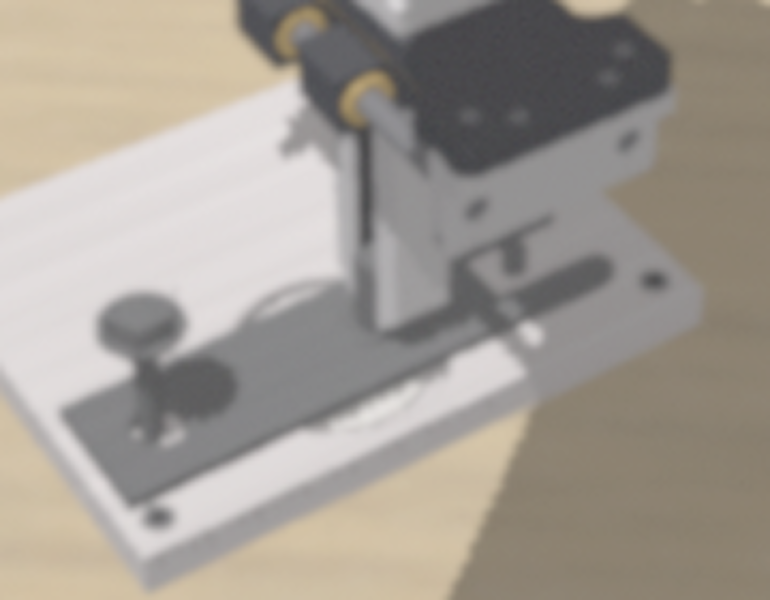

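The short bolt shows at (515,255), between the prongs. The weight is still on the gripper, so I'll go down the last bit.

```bash
python3 -m crank '[[0.04,0,0,0,1],[0.07,0,0,0,1],[0.09,0,0,0,1],[0.09,0,0,0,1]]' 20
```

```text
clock: 9.2
ee_pos: [0.4789, 0.1696, 0.0265]
ee_rot: [0.291, 1.551, -0.291]
ft_force: [-1.3, -0.2, 3.6]
opening: 0.104
```

Contact: +3.6 N, so it's on the plate. Now I'll release it slowly and retreat.

```bash
python3 -m crank '[[0,0,0,0,0.85],[0,0,0,0,0.75],[0,0,0,0,0.6],[0,0,0,0,0.5],[0,0,0,0,0.5],[0,0,0,0,0.5],[0,0,0,0,0.5]]' 10; python3 -m crank '[[-0.8,0,0,0,0.5],[-2.5,0,0,0,0.5],[-4.5,0,0,0,0.5],[-6.5,0,0,0,0.5],[-9,0,0,0,0.5],[-12,0,0,0,0.5],[-14,0,0,0,0.5],[-14,0,0,0,0.5]]';  python3 -m crank '[[0,0,-3,0,0.5],[0,0,-6,0,0.5],[0,0,-10,0,0.5],[0,0,-10,0,0.5]]';python3 - <<'E'
from h import *
o,R=st()
for n in('wrist','scene','top'): cv2.imwrite(f'pics/{n}6.png',ctrl.read_camera(n))
b=cv2.imread('pics/scene6.png')[180:340,190:400]
b=(255*(b/255.)**.6).astype('uint8')
cv2.imwrite('pics/s6z.png',cv2.resize(b,(788,600),interpolation=cv2.INTER_CUBIC))
E
```

```text
clock: 9.9
ee_pos: [0.4788, 0.1695, 0.026]
ee_rot: [0.291, 1.551, -0.291]
ft_force: [0.2, 0.7, -0.2]
opening: 0.5
clock: 10.7
ee_pos: [0.4807, 0.1702, 0.1691]
ee_rot: [0.293, 1.546, -0.288]
ft_force: [-0.2, 0.1, 0.5]
opening: 0.496
clock: 11.1
ee_pos: [0.3798, 0.2067, 0.1652]
ee_rot: [0.285, 1.557, -0.289]
ft_force: [0.5, -0.5, -0.7]
opening: 0.503
t 11.1 p [0.3798 0.2067 0.1652] F [ 0.512  -0.4739 -0.7484] M [0.0003 0.0156 0.0152] op 0.503
[[-0.0061  0.3572  0.934 ]
 [-0.0011  0.934  -0.3572]
 [-1.     -0.0032 -0.0052]]
yaw of tool y 69.07278810325705 q [-0.6633  0.3946  0.1374  2.138  -0.0944  0.6202  0.7465]
```

View pics/s6z.png

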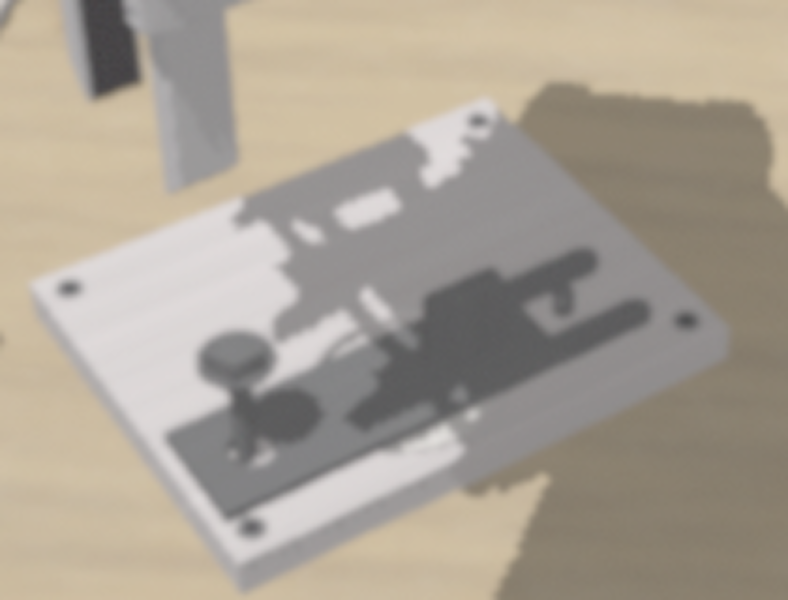

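View pics/wrist6.png

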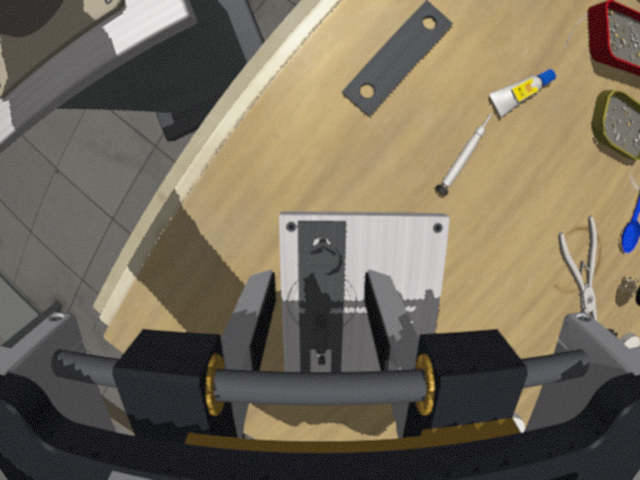

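The scene view shows the bolt at (563,298) between the prongs, and the wrist view shows it centred in the slot at about (321,358). Before handing in, I'll do a numeric flatness and position check on the saved picture.

```bash
python3 - <<'E'
from h import *
c=cv2.imread('pics/scene6.png');c=(255*(c/255.)**.5).astype('uint8')
K=5;c=cv2.resize(c[210:330,225:385],None,fx=K,fy=K,interpolation=cv2.INTER_CUBIC)
P=lambda X:tuple(int(round((a-d+.5)*K)) for a,d in zip(proj('scene',X),(225,210)))
a=np.radians(-21.2);e=np.array([np.cos(a),np.sin(a),0]);n=np.array([-e[1],e[0],0]);z=np.array([0,0,1]);b=np.array([.399,.199,.016])
for y in(-.022,-.011,.011,.022):
    cv2.line(c,P(b+e*(.114 if abs(y)<.02 else -.022)+n*y+z*.005),P(b+e*.153+n*y+z*.005),(0,0,255),1)
cv2.line(c,P(b+e*.07+n*.005+z*.035),P(b+e*.1+n*.005+z*.035),(0,255,0),1)
cv2.imwrite('pics/s6o.png',c)
E
```

```text
(no output)
```

View pics/s6o.png

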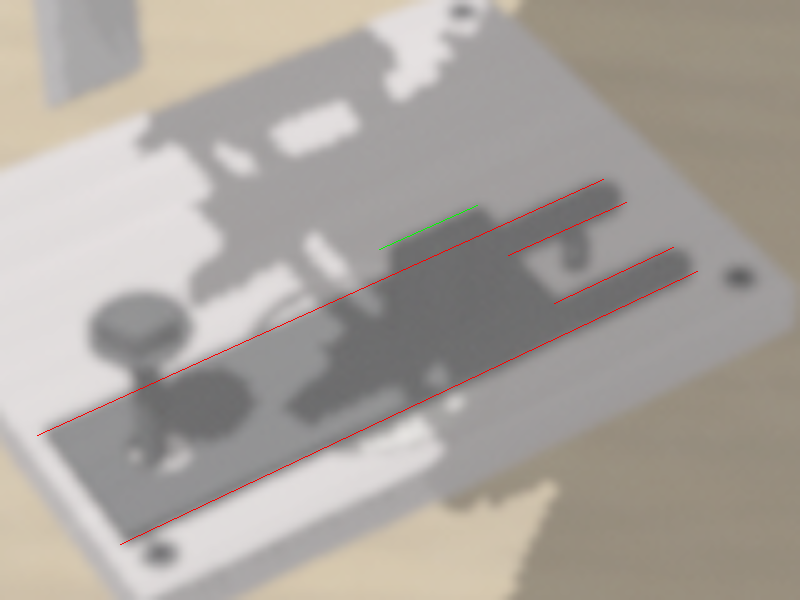

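The overlay of a flat, closed bracket matches the picture to about 1–2 px. I'm handing in.

```bash
python3 -m crank '[[0,0,0,0,0.5],[0,0,0,0,0.5]]'; python3 -c "
from bench import ctrl
print(ctrl.close_job())"
```

```text
clock: 11.45
ee_pos: [0.3866, 0.2052, 0.1659]
ee_rot: [0.292, 1.551, -0.292]
ft_force: [0.4, -0.5, -0.3]
opening: 0.499
the job is handed in; nothing more can be done
None
```

The bracket is closed over the lens, with the short bolt in its slot, and I've handed the job in at 11.5 s of the 38 s allowed. No verdict came back, so this rests on my own checks.

I gripped the bracket by its tab, lifted it 22 mm, swung it about 58° clockwise around the tall bolt and lowered it until it touched the plate at 3.6 N. Then I let go and moved the gripper about 14 cm up and 10 cm back.

- **Fit:** the last pictures show the short bolt standing between the prongs, near the middle of the slot.
- **Flatness:** a computed outline of the closed, flat bracket matches the scene picture to about 1–2 px.
- **Lens:** only its edges show beside the strap. It looks to be in its pocket, but I did not measure how far it moved.
- **Robot:** clear of everything, with the wrist force within about 1 N of zero.

Before lowering, the strap was about 1–2 mm to one side of the bolt line, so I corrected it by 1.5 mm. The scene camera put the plate's angle at -19.8°, against about -21.2° from the top and wrist cameras. I used -21.2°.

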